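Pin the optics modules to the photometer deck and set the filter wheel

TASK

Set up the bench photometer: stand every optics module on the bench into a bay of its own on the deck, hole towards the sprung brass plate's hole, and lock each with a tapered pin pushed down through both holes until the plate is drawn into line and the pin's collar sits on the module's foot. Turn the filter wheel so that the green filter stands centred in the window. Leave the brown bottle, the timer and the petri dish alone.

Things in the scene. Friction and masses are not known exactly. Their poses are not given: they have to be found in the camera images.
- deck: Fixed aluminium deck 104 (x) x 300 (y) x 40 mm, origin under its centre. On its top three bays in a row along y, 95 mm apart, each framed by four round steel rails 6 mm high: a pocket 72 (x) x 52 (y) mm for a module's foot (1 mm play a side, rounded lead-in). A slot 30 mm wide runs along x through each bay; in it, 1 mm under the deck top, a brass lock plate, below that free room
- bay0 (a point): Centre of bay 0 on the deck's top face (deck x 0, y +95, z 40 mm), axes as the deck's. A module stands properly in the bay when its origin is here and its axes are parallel with the deck's (its hole towards the deck's -x side, over the lock plate's hole)
- lock0_hole (a point): Upper mouth of the 14.8 mm hole in the 10 mm thick brass lock plate of bay 0, 39 mm above the bench. At rest a spring holds the plate so that this hole lies 6 mm nearer the deck's -x side than the hole of a module standing in the bay; a tapered pin pushed down through both draws the plate along deck +x into line against the spring (2.5 N at rest, 5.5 N in line)
- bay1 (a point): Centre of bay 1 on the deck's top face (deck x 0, y 0, z 40 mm), axes as the deck's. A module stands properly in the bay when its origin is here and its axes are parallel with the deck's (its hole towards the deck's -x side, over the lock plate's hole)
- lock1_hole (a point): Upper mouth of the 14.8 mm hole in the 10 mm thick brass lock plate of bay 1, 39 mm above the bench. At rest a spring holds the plate so that this hole lies 6 mm nearer the deck's -x side than the hole of a module standing in the bay; a tapered pin pushed down through both draws the plate along deck +x into line against the spring (2.5 N at rest, 5.5 N in line)
- bay2 (a point): Centre of bay 2 on the deck's top face (deck x 0, y -95, z 40 mm), axes as the deck's. A module stands properly in the bay when its origin is here and its axes are parallel with the deck's (its hole towards the deck's -x side, over the lock plate's hole)
- lock2_hole (a point): Upper mouth of the 14.8 mm hole in the 10 mm thick brass lock plate of bay 2, 39 mm above the bench. At rest a spring holds the plate so that this hole lies 6 mm nearer the deck's -x side than the hole of a module standing in the bay; a tapered pin pushed down through both draws the plate along deck +x into line against the spring (2.5 N at rest, 5.5 N in line)
- module_white: Loose optics module with a white band, 250 g (may be absent). Aluminium foot 70 (x) x 50 (y) x 10 mm, origin under the foot's centre; a black block 30 (x) x 34 (y) x 40 mm stands on the foot, centre at x +16 mm, top 50 mm above the origin (grip it across y); a 15.4 mm hole goes down through the foot at x -22 mm
- module_white_hole (a point): Centre of the upper mouth of the hole in the foot of module_white: 22 mm along the module's -x from its origin, 10 mm up
- module_blue: Loose optics module with a blue band, 250 g (may be absent). Aluminium foot 70 (x) x 50 (y) x 10 mm, origin under the foot's centre; a black block 30 (x) x 34 (y) x 40 mm stands on the foot, centre at x +16 mm, top 50 mm above the origin (grip it across y); a 15.4 mm hole goes down through the foot at x -22 mm
- module_blue_hole (a point): Centre of the upper mouth of the hole in the foot of module_blue: 22 mm along the module's -x from its origin, 10 mm up
- module_yellow: Loose optics module with a yellow band, 250 g (may be absent). Aluminium foot 70 (x) x 50 (y) x 10 mm, origin under the foot's centre; a black block 30 (x) x 34 (y) x 40 mm stands on the foot, centre at x +16 mm, top 50 mm above the origin (grip it across y); a 15.4 mm hole goes down through the foot at x -22 mm
- module_yellow_hole (a point): Centre of the upper mouth of the hole in the foot of module_yellow: 22 mm along the module's -x from its origin, 10 mm up
- pin0: Loose tapered drift pin, 60 g, at first upright in the pin stand. Origin at the underside of its collar, z up: steel shank below, 14 mm thick for 21 mm, then tapering over 24 mm to a 2.4 mm point 45 mm below the origin; collar 23 mm across and 5 mm high; red round handle 20 mm across from 5 to 34 mm above the origin. The four pins are alike, there is at least one to spare
- pin1: Loose tapered drift pin, 60 g, at first upright in the pin stand. Origin at the underside of its collar, z up: steel shank below, 14 mm thick for 21 mm, then tapering over 24 mm to a 2.4 mm point 45 mm below the origin; collar 23 mm across and 5 mm high; red round handle 20 mm across from 5 to 34 mm above the origin. The four pins are alike, there is at least one to spare
- pin2: Loose tapered drift pin, 60 g, at first upright in the pin stand. Origin at the underside of its collar, z up: steel shank below, 14 mm thick for 21 mm, then tapering over 24 mm to a 2.4 mm point 45 mm below the origin; collar 23 mm across and 5 mm high; red round handle 20 mm across from 5 to 34 mm above the origin. The four pins are alike, there is at least one to spare
- pin3: Loose tapered drift pin, 60 g, at first upright in the pin stand. Origin at the underside of its collar, z up: steel shank below, 14 mm thick for 21 mm, then tapering over 24 mm to a 2.4 mm point 45 mm below the origin; collar 23 mm across and 5 mm high; red round handle 20 mm across from 5 to 34 mm above the origin. The four pins are alike, there is at least one to spare
- pin_stand: Fixed grey plastic block 104 x 104 x 50 mm with four 17.5 mm holes at x and y +-28 mm, in which the pins hang by their collars (collar undersides 50 mm up). Origin under its centre
- filter_unit: Fixed grey housing 140 (x) x 124 (y) x 30 mm, origin on the filter wheel's axis at bench height. On it lies the filter wheel, a disc 112 mm across with six round coloured filters (green, blue, red, yellow, white, orange), and a fixed black bridge with a square window over the wheel's rim on the unit's -x side, the window's centre 42 mm from the axis, its top 51 mm up
- wheel_knob (a point): On the wheel's axis at half height of its knob bar, 78 mm above the bench; x along the bar. The black bar is 46 mm long, 14 mm wide and 30 mm high (63 to 93 mm above the bench); the white mark on its top points at the green filter
- filter_wheel (a joint): Turn of the filter wheel (rad), growing anticlockwise seen from above, stiff enough to stay (about 0.06 N m), stops at -0.6 and 6.9: at 0 and at 6.283 the green filter is centred in the window. The knob bar lies along the unit's x axis there
- amber_bottle: Brown glass bottle with black cap, 56 x 56 x 114 mm, standing; not to be disturbed; origin under its centre
- timer: White lab timer, 62 x 62 x 18 mm; not to be disturbed; origin under its centre
- petri_near: Petri dish, 67 mm across, 16 mm high; not to be disturbed; origin under its centre

How it is judged:
At the end, for the whole second after the job is handed in: Every module present stands flat and still in a bay, its hole within 3 mm of the lock plate's hole, with a pin within 3 mm of the hole's axis and its collar within 3.5 mm of the foot; filter wheel within 0.2 rad of green centred in the window (angle between each of module_white, module_blue, module_yellow's own z axis and vertical below 0.07 rad and z of module_white in the frame of deck between 0.0365 and 0.044 m and linear speed of each of module_white, module_blue, module_yellow below 0.02 m/s and (horizontal distance between module_white_hole and lock0_hole below 0.003 m or horizontal distance between module_white_hole and lock1_hole below 0.003 m or horizontal distance between module_white_hole and lock2_hole below 0.003 m) and ((horizontal distance between pin0 and module_white_hole below 0.003 m and z of pin0 in the frame of module_white between 0.007 and 0.0135 m) or (horizontal distance between pin1 and module_white_hole below 0.003 m and z of pin1 in the frame of module_white between 0.007 and 0.0135 m) or (horizontal distance between pin2 and module_white_hole below 0.003 m and z of pin2 in the frame of module_white between 0.007 and 0.0135 m) or (horizontal distance between pin3 and module_white_hole below 0.003 m and z of pin3 in the frame of module_white between 0.007 and 0.0135 m)) and z of module_blue in the frame of deck between 0.0365 and 0.044 m and (horizontal distance between module_blue_hole and lock0_hole below 0.003 m or horizontal distance between module_blue_hole and lock1_hole below 0.003 m or horizontal distance between module_blue_hole and lock2_hole below 0.003 m) and ((horizontal distance between pin0 and module_blue_hole below 0.003 m and z of pin0 in the frame of module_blue between 0.007 and 0.0135 m) or (horizontal distance between pin1 and module_blue_hole below 0.003 m and z of pin1 in the frame of module_blue between 0.007 and 0.0135 m) or (horizontal distance between pin2 and module_blue_hole below 0.003 m and z of pin2 in the frame of module_blue between 0.007 and 0.0135 m) or (horizontal distance between pin3 and module_blue_hole below 0.003 m and z of pin3 in the frame of module_blue between 0.007 and 0.0135 m)) and z of module_yellow in the frame of deck between 0.0365 and 0.044 m and (horizontal distance between module_yellow_hole and lock0_hole below 0.003 m or horizontal distance between module_yellow_hole and lock1_hole below 0.003 m or horizontal distance between module_yellow_hole and lock2_hole below 0.003 m) and ((horizontal distance between pin0 and module_yellow_hole below 0.003 m and z of pin0 in the frame of module_yellow between 0.007 and 0.0135 m) or (horizontal distance between pin1 and module_yellow_hole below 0.003 m and z of pin1 in the frame of module_yellow between 0.007 and 0.0135 m) or (horizontal distance between pin2 and module_yellow_hole below 0.003 m and z of pin2 in the frame of module_yellow between 0.007 and 0.0135 m) or (horizontal distance between pin3 and module_yellow_hole below 0.003 m and z of pin3 in the frame of module_yellow between 0.007 and 0.0135 m)) and (value of joint filter_wheel between -0.2 and 0.2 rad or value of joint filter_wheel between 6.083 and 6.483 rad)); the robot touches nothing.
It fails at once if the amber bottle is moved more than 30 mm or tipped (distance of amber_bottle from where it was at the start of the episode above 0.03 m or angle between amber_bottle's own z axis and vertical above 0.4 rad).
It fails at once if the timer is moved more than 30 mm or tipped (distance of timer from where it was at the start of the episode above 0.03 m or angle between timer's own z axis and vertical above 0.4 rad).
It fails at once if the petri near is moved more than 30 mm or tipped (distance of petri_near from where it was at the start of the episode above 0.03 m or angle between petri_near's own z axis and vertical above 0.4 rad).
Of module_white, module_blue, module_yellow only 2 to 3 are there at a start; the rules pass over those that are not, and their reading is None.
At some moment in a run one of module_white, module_blue, module_yellow may be knocked a few centimetres aside while the robot is not near it.
It also fails if it takes over 210 s, if anything falls off the work surface, if the arm or the gripper's body presses on something with over 40 N, if the wrist force passes 120 N, or if a joint passes its speed limit or range.

ROBOT

A 6-joint arm with a two-finger parallel gripper is mounted at the origin on a cart in front of the work surface, level with it; the furniture and walls round the work are solid. World frame = base frame: x ahead of the robot, y to its left, z up, the work surface at z = 0. Lengths are in m, angles in rad, forces in N, time in s.
With the tool pointing down it reaches from about 0.375 to 0.9 m from the base axis. Payload 3.1 kg.
Tool frame: the origin (TCP) lies midway between the tips of the shut fingers; the grasp point (between the pads) lies robot.grip_depth behind it (robot.grip_depth is the distance from the TCP to the grasp point, in m); z points along the fingers, y is the line along which they close (so a half turn about z gives the same grasp; the last joint's range is limited). The gripper opens to 87 mm and grips with 3 to 60 N. Pads are 19 mm wide; open, the fingers measure 117 mm over their backs; the gripper's body (75 mm by 190 mm) begins 51 mm behind the grasp point.
Start: joints at [-1.486, 0.527, 1.433, -0, 1.181, -0.178], TCP at [0.163, -0.603, 0.223] pointing down, gripper open.
Joint ranges: [-3.08, 3.08], [-0.75, 2.2], [0.22, 2.44], [-1.43, 4.57], [0, 2.65], [-2.85, 2.85]. Speed limits (rad/s): [2.79, 2.79, 3.14, 3.14, 3.14, 3.14].

INTERFACE

Orientations are given as a unit quaternion [x, y, z, w].
In Python, from rig import robot gives the robot as it stands.
- The arm moves only by the tool tcp_steps, called after "Request:" as name([rows], argument=value, ...), one row to a line, values as JSON. Schema: {"type":"object","properties":{"increments":{"type":"array","items":{"type":"number"},"minItems":4,"maxItems":80},"aperture":{"type":"number"},"squeeze":{"type":"number"},"only":{"type":"string"},"quiet":{"type":"boolean"},"lines":{"type":"string"}},"required":["increments"],"additionalProperties":false}. increments is one flat list of numbers that holds 1 to 20 rows one after another, with no inner brackets; each row has 4 numbers: dx, dy, dz in units of 5 mm, then a turn about the tool's z in units of 0.25 rad; each row shifts and turns the commanded pose from where the row before left it, along the tool's axes as they then stand; what a row does not reach is not made up. A row lasts 1/12 s, in which the tool goes at most 0.0417 m and 0.125 rad, less where a joint would pass 70% of its speed; a pose out of reach is approached as far as the arm can. aperture is the finger opening in m, set as the call begins (left out keeps the last). The fingers move at their own pace and stop on an object; squeeze is the grip in N (left out, the last holds). Time passes only in rows, so rows that do not move let the fingers close. The tool returns the time, the measured TCP pose, the force, the opening and the grip force at its end. only (a regular expression) keeps the lines of the reply that match it, lines (a string "A,B") keeps lines A to B, and quiet returns only ok. Input that does not fit is refused with a message, and nothing moves.
- robot.get_obs(): the state, without advancing time (a new reading comes with each control period).
- robot.camera(name): name is "side" or "top" or "wrist"; returns a dict with "img" (420x560x3 uint8, red, green, blue), "fx", "fy", "cx", "cy" (pixels), "k1" (the pictures are not rectified: a ray, as slopes to the right and down, at radius r is drawn at 1 + k1 r^2 times it, then the intrinsics apply), "xyz" and "attitude" of the camera in the world. Camera axes: x right, y down, z forward; pixel columns grow to the right and rows downward; lengths in m; the calibration is good to about 2 mm. A picture is of the moment at which its call begins. There is no depth.
- robot.hand_in(): hands the job in; it is judged then, once.
The state is a dict: "time": time; "q": joint angles; "joint_velocities": joint speeds; "joint_torque": joint torques, N m; "position": TCP position; "tool_rot": TCP orientation; "ft_force": force on the tool from outside, world axes, zero at the start; "moment": the same for the moment, N m; "grip_width": finger opening in m; "grip_force": force on a finger pad.
Only numpy, scipy, OpenCV 4.12 (cv2) and the standard library are available. Lean on these libraries where they do the work, as an engineer would, in place of code of your own. Each camera call takes 0.05 s, during which the arm holds its last target. There are 200 camera calls.

## Working session

There is one attempt and no reset: what is moved stays moved. The work goes in short steps, Python scripts to look and compute and a tool call to move; the robot and the scene stay as the last step left them, time stands still between calls to the robot, and variables do not carry over. Pictures are saved under pics/ and viewed, at most 14 in all, crops included, and the job is handed in when it is done.

```bash
ls; mkdir -p pics; python3 - <<'E'
from rig import robot
import cv2
print(robot.get_obs(), robot.grip_depth)
for n in("top","side"):
    c=robot.camera(n); cv2.imwrite(f"pics/{n}0.png",c["img"][:,:,::-1]); print({k:v for k,v in c.items() if k!="img"})
E
```

```text
pics
rig.py
{'time': 0.0, 'q': array([-1.48548965e+00,  5.28456942e-01,  1.43391518e+00, -2.69103926e-05,
        1.18139234e+00, -1.78507630e-01]), 'joint_velocities': array([-0.00104757, -0.00295927,  0.00084181,  0.00047824, -0.00158217,
        0.00019606]), 'joint_torque': array([ 6.58626486e-04, -4.40039062e+01, -1.76591384e+01,  6.33283379e-02,
        5.81624871e-02, -1.61938547e-04]), 'position': array([ 0.16293025, -0.60262222,  0.22157321]), 'tool_rot': array([ 9.91311600e-01,  1.31529968e-01,  3.81564535e-05, -1.08530352e-03]), 'ft_force': array([-0.19005522,  0.5429618 , -0.43648031]), 'moment': array([-0.07120614,  0.01886568,  0.00237705]), 'grip_force': 0.0, 'grip_width': 0.08695788899469195} 0.0187
{'fx': 421.6345716544912, 'fy': 421.6345716544912, 'cx': 272.3230622840585, 'cy': 213.95937190366888, 'k1': -0.000646859758967261, 'xyz': array([0.53567519, 0.02576251, 1.31554034]), 'attitude': array([-0.70325819,  0.71054741, -0.01086476,  0.02079099])}
{'fx': 433.1426608643382, 'fy': 433.1426608643382, 'cx': 279.3229592262403, 'cy': 212.68987459055944, 'k1': -0.012702147691116576, 'xyz': array([ 0.43359254, -0.94123235,  0.53983714]), 'attitude': array([ 0.8453581 , -0.06555018,  0.04075192, -0.52859449])}
```
View pics/top0.png

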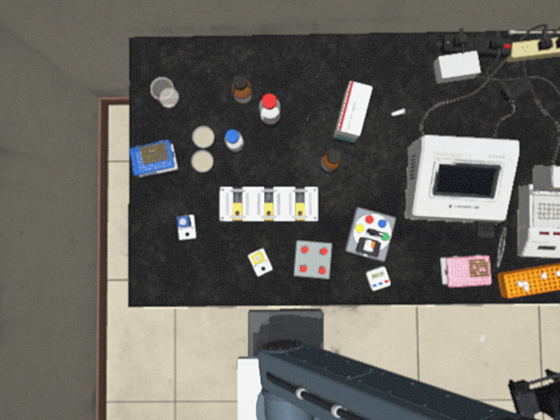

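View pics/side0.png

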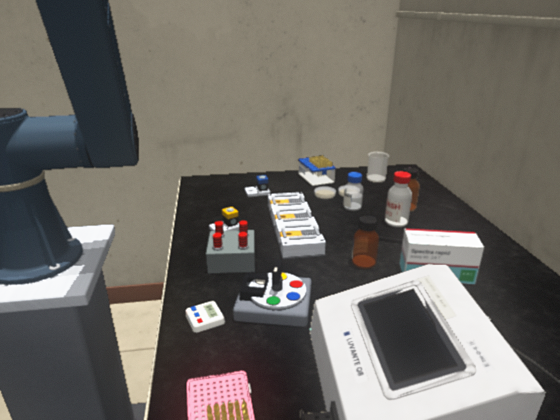

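```bash
cat > h.py <<'E'
import numpy as np, cv2
from scipy.spatial.transform import Rotation as R
from rig import robot
def KD(c): return np.array([[c["fx"],0,c["cx"]],[0,c["fy"],c["cy"]],[0,0,1]]),np.array([c["k1"],0,0,0,0.])
def ray2plane(c,uv,z):
    K,D=KD(c); p=cv2.undistortPoints(np.array(uv,float).reshape(-1,1,2),K,D).reshape(-1,2)
    d=R.from_quat(c["attitude"]).apply(np.c_[p,np.ones(len(p))]); o=c["xyz"]
    return o+d*((z-o[2])/d[:,2])[:,None]
def proj(c,P):
    K,D=KD(c); r=R.from_quat(c["attitude"]).inv(); P=np.array(P,float).reshape(-1,3)
    return cv2.projectPoints(r.apply(P-c["xyz"]),np.zeros(3),np.zeros(3),K,D)[0].reshape(-1,2)
def save(c,name,box=None,s=1):
    im=c["img"][:,:,::-1]
    if box: im=im[box[1]:box[3],box[0]:box[2]]
    cv2.imwrite(f"pics/{name}.png",cv2.resize(im,None,fx=s,fy=s,interpolation=cv2.INTER_CUBIC))
def blobs(c,lo,hi,box=None,amin=8):
    "HSV blobs: (u,v,area,minAreaRect)"
    m=cv2.inRange(cv2.cvtColor(c["img"],cv2.COLOR_RGB2HSV),np.array(lo),np.array(hi))
    if box: k=np.zeros_like(m); k[box[1]:box[3],box[0]:box[2]]=1; m=m*k
    n,l,st,ce=cv2.connectedComponentsWithStats(m)
    return [(ce[i],st[i,4],cv2.minAreaRect(np.argwhere(l==i)[:,::-1].astype(np.float32))) for i in range(1,n) if st[i,4]>=amin]
def show():
    o=robot.get_obs(); e=R.from_quat(o["tool_rot"]).as_matrix()
    print("t",round(o["time"],2),"p",o["position"].round(4),"yaw_y",np.arctan2(e[1,1],e[0,1]).round(3),"z",e[:,2].round(3),"F",o["ft_force"].round(1),"w",round(o["grip_width"],4),"q",o["q"].round(2)); return o,e
def go(P,yaw=None):
    "print tool-axis displacement to TCP P and the turn to bring tool y to yaw (mod pi)"
    o,e=show(); d=e.T@(np.array(P)-o["position"]); print("move (tool):",d.round(4))
    if yaw is not None:
        a=np.arctan2(e[1,1],e[0,1]); t=-(yaw-a); t=(t+np.pi/2)%np.pi-np.pi/2; print("turn:",t.round(3))
E
python3 - <<'E'
from h import *
c=robot.camera("top"); save(c,"z0",(160,178,400,298),3.3)
h=lambda *a,**k:[print(b[0].round(1),b[1],[np.round(x,1) for x in b[2]]) for b in blobs(c,*a,**k)]
print("red");h((0,150,90),(8,255,255),(290,235,340,285))
print("grey unit");h((85,5,90),(125,70,190),(280,195,400,290),40)
print("white deck");h((0,0,180),(180,40,255),(210,180,325,225),20)
print("white mods");h((0,0,180),(180,40,255),(170,205,280,285),20)
print("yel");h((20,120,100),(35,255,255),(240,240,280,280))
print("blu");h((100,120,60),(125,255,255),(170,205,200,245))
E
```

```text
red
[304.4 249.4] 30 [array([304.5, 249.5]), array([5., 5.]), np.float64(90.0)]
[323.5 251. ] 26 [array([323.5, 251. ]), array([4., 5.]), np.float64(90.0)]
[303.  268.5] 26 [array([303. , 268.5]), array([5., 4.]), np.float64(90.0)]
[321.9 270.1] 26 [array([322., 270.]), array([6., 4.]), np.float64(90.0)]
grey unit
[299.7 198.1] 63 [array([299.5, 198. ]), array([6., 9.]), np.float64(90.0)]
[368.7 234.3] 623 [array([370.3, 234.1]), array([41.5, 46.5]), np.float64(15.1)]
white deck
[268.4 203.6] 2446 [array([268.5, 203.5]), array([33., 97.]), np.float64(90.0)]
white mods
[248.4 212.7] 699 [array([249.5, 212.5]), array([15., 59.]), np.float64(90.0)]
[187.7 230.1] 218 [array([186.1, 226.9]), array([22.9, 16.6]), np.float64(83.7)]
[182.5 221.3] 30 [array([182.5, 221.5]), array([5., 5.]), np.float64(90.0)]
[261.  263.6] 243 [array([259.8, 261.8]), array([23.2, 16.6]), np.float64(65.2)]
[257.  257.8] 26 [array([257.5, 257.5]), array([5., 5.]), np.float64(0.0)]
yel
[257.4 257.8] 60 [array([257.4, 257.8]), array([ 8.9, 10.7]), np.float64(63.4)]
blu
[182.4 221.3] 68 [array([182.4, 221.1]), array([ 9.8, 12.6]), np.float64(78.7)]
```

View pics/z0.png

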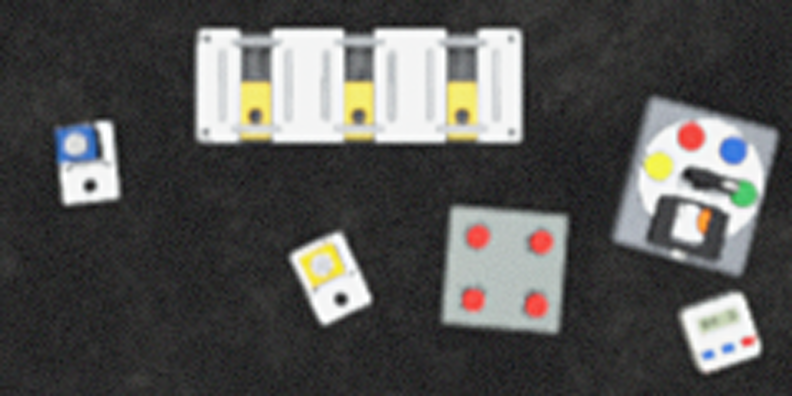

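The top view shows two modules. Blue is at about (186,227) and yellow at about (260,262), both with the hole on the near side. Deck is at (268,204) with its plate holes on the near side, pins in the stand at (313,259), and the filter unit is at (371,234) with green pointing right.

```bash
python3 - <<'E'
from h import *
c=robot.camera("top")
s=3.3; f=lambda u,v:(160+u/s-.35,178+v/s-.35)
def P(n,uv,z): print(n,ray2plane(c,uv,z).round(4)[:,:2].tolist())
P("pins",[(304.4,249.4),(323.5,251)],.084)
P("deck",[(268.4,203.5)],.043)
P("deck holes dots",[f(206,39),f(511,39),f(511,132),f(206,132)],.04)
P("lock holes",[f(256,115),f(359,115),f(462,115)],.039)
P("blue hole",[f(90,185)],.01);P("blue foot",[(186.1,226.9)],.01);P("blue blk",[(182.4,221.2)],.05)
P("yel hole",[f(341,299)],.01);P("yel foot",[(259.8,261.8)],.01);P("yel blk",[(257.4,257.8)],.05)
P("knob",[f(706,180)],.093);P("green",[f(742,193)],.045);P("unit",[(370.3,234.1)],.03)
w=robot.camera("wrist"); save(w,"w0"); o,e=show()
print(e.T@(w["xyz"]-o["position"]), (e.T@R.from_quat(w["attitude"]).as_matrix()).round(2), w["fx"],w["k1"])
E
```

```text
pins [[0.4867, -0.0495], [0.4816, -0.105]]
deck [[0.6246, 0.0549]]
deck holes dots [[0.6691, 0.1955], [0.6659, -0.0852], [0.5804, -0.084], [0.5833, 0.1959]]
lock holes [[0.5985, 0.1499], [0.5975, 0.0551], [0.5965, -0.0394]]
blue hole [[0.5357, 0.3094]]
blue foot [[0.5569, 0.3119]]
blue blk [[0.5735, 0.3143]]
yel hole [[0.427, 0.0743]]
yel foot [[0.4469, 0.0839]]
yel blk [[0.4616, 0.0892]]
knob [[0.5347, -0.2492]]
green [[0.5226, -0.2924]]
unit [[0.529, -0.2533]]
t 0.25 p [ 0.163 -0.603  0.222] yaw_y -1.307 z [-0.     0.001 -1.   ] F [0.3 0.1 0.2] w 0.0867 q [-1.49  0.53  1.43  0.    1.18 -0.18]
[ 0.07816642 -0.00026729 -0.16166184] [[-0.   -0.96 -0.28]
 [ 1.   -0.    0.  ]
 [-0.   -0.28  0.96]] 325.53055853737146 0.010970451913722944
```

Units first: shifts go in units of 5 mm and turns go in units of 0.25 rad. So -0.03 m is -6, -0.025 m is -5, 0.088 rad is 0.352.

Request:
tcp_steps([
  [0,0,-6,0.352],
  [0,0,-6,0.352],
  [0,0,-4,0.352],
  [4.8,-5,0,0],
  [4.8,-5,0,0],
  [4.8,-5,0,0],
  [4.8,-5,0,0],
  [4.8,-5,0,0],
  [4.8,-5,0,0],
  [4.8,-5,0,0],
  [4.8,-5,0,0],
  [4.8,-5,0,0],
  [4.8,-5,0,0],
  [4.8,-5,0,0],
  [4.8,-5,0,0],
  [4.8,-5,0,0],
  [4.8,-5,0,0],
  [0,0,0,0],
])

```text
refused: increments[0]: [0, 0, -6, 0.352] is not of type 'number' (schema: type "number"). Nothing was moved.
```

The error is about the shape of the input: one flat list, 4 numbers to a row, no inner brackets. Fixing that and sending the same move.

Request:
tcp_steps(increments=[0,0,-6,0.352,0,0,-6,0.352,0,0,-4,0.352,4.8,-5,0,0,4.8,-5,0,0,4.8,-5,0,0,4.8,-5,0,0,4.8,-5,0,0,4.8,-5,0,0,4.8,-5,0,0,4.8,-5,0,0,4.8,-5,0,0,4.8,-5,0,0,4.8,-5,0,0,4.8,-5,0,0,4.8,-5,0,0,4.8,-5,0,0,0,0,0,0])

```text
time: 1.75
position: [0.5024, -0.2487, 0.3026]
tool_rot: [1.0, 0.003, 0.001, -0.001]
ft_force: [-0.6, -0.3, 0.5]
grip_width: 0.087
grip_force: 0.0
```

```bash
python3 - <<'E'
from h import *
w=robot.camera("wrist"); save(w,"w1"); show()
E
```

```text
t 1.8 p [ 0.5006 -0.2509  0.3024] yaw_y -1.566 z [ 0.  0. -1.] F [-0.4 -0.2 -0.1] w 0.0868 q [-0.66  0.35  1.5   0.    1.29  0.9 ]
```

View pics/w1.png

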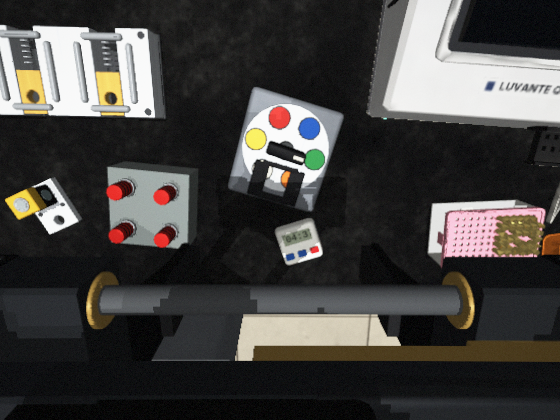

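The wrist view shows the wheel clearly: red (279,117), blue (309,128), green (314,159), yellow (256,139). The knob bar is at about (286,152), and its mark points to green.

```bash
python3 - <<'E'
from h import *
c=robot.camera("wrist"); box=(235,95,340,190)
pts={}
for n,lo,hi in(("red",(0,150,90),(8,255,255)),("blue",(100,140,80),(125,255,255)),("green",(45,120,60),(85,255,255)),("yellow",(22,120,120),(35,255,255))):
    b=max(blobs(c,lo,hi,box),key=lambda b:b[1]); pts[n]=b[0]; print(n,b[0].round(1),b[1])
for z in(.035,.04,.045):
    P=ray2plane(c,list(pts.values()),z)[:,:2]
    A=np.c_[2*P,np.ones(4)]; s=np.linalg.lstsq(A,(P**2).sum(1),rcond=None)[0]; ctr=s[:2]; r=np.sqrt(s[2]+ctr@ctr)
    print(z,ctr.round(4),r.round(4),[np.degrees(np.arctan2(*(p-ctr)[::-1])).round(1) for p in P])
# bar: black inside window, separated
m=blobs(c,(0,0,0),(180,255,50),(262,138,312,168),30)
for b in m: print("bar",b[0].round(1),b[1],b[2],ray2plane(c,[b[0]],.093).round(4))
# housing grey 
for b in blobs(c,(100,15,90),(125,80,200),(215,80,350,220),200): 
    print("house",b[0].round(1),b[1]); bp=cv2.boxPoints(b[2]); q=ray2plane(c,bp,.03)[:,:2]; print(q.round(4),[np.degrees(np.arctan2(*(q[(i+1)%4]-q[i])[::-1])).round(1) for i in range(4)],q.mean(0))
E
```

```text
red [276.8 115.2] 342
blue [307. 126.] 338
green [311.9 157.3] 306
yellow [253.3 136.9] 339
0.035 [ 0.536  -0.2545] 0.0404 [np.float64(11.5), np.float64(-49.1), np.float64(-109.1), np.float64(71.9)]
0.04 [ 0.5365 -0.2544] 0.0399 [np.float64(11.5), np.float64(-49.1), np.float64(-109.1), np.float64(71.9)]
0.045 [ 0.537  -0.2544] 0.0394 [np.float64(11.5), np.float64(-49.1), np.float64(-109.1), np.float64(71.9)]
bar [281.7 149.9] 422 ((283.6551818847656, 150.86207580566406), (38.99601745605469, 14.112845420837402), 21.801406860351562) [[ 0.5384 -0.2525  0.093 ]]
bar [272.2 163.8] 116 ((276.5, 162.5), (29.0, 9.0), 0.0) [[ 0.5228 -0.2419  0.093 ]]
house [283.  132.3] 2467
[[ 0.486  -0.1693]
 [ 0.6134 -0.2138]
 [ 0.5806 -0.3292]
 [ 0.4468 -0.2942]] [np.float64(-19.3), np.float64(-105.9), np.float64(165.3), np.float64(72.6)] [ 0.53170305 -0.251623  ]
```

Request:
tcp_steps(increments=[0,0,3.2,-0.4936,0,0,3.2,-0.4936,0,0,3.2,-0.4936,0,0,3.2,-0.4936,0,0,3.2,-0.4936,0,0,3.2,-0.4936,0,0,3.2,-0.4936,0,0,3.2,-0.4936,0,0,3.2,-0.4936,0,0,3.2,-0.4936,0,0,0,0,0,0,0,0], aperture=0.06)

```text
time: 2.85
position: [0.4978, -0.2543, 0.142]
tool_rot: [0.817, 0.576, -0.0, -0.001]
ft_force: [0.0, 0.4, -0.3]
grip_width: 0.0601
grip_force: 0.0
```

```bash
python3 -c "
from h import *
go((.536,-.254,.068),-.332)"
```

```text
t 2.85 p [ 0.4978 -0.2543  0.142 ] yaw_y -0.342 z [-0.002  0.001 -1.   ] F [ 0.   0.4 -0.3] w 0.0601 q [-0.67  0.55  1.67 -0.    0.92 -0.33]
move (tool): [0.013  0.036  0.0739]
turn: -0.01
```

Converted, 0.02 m is 4, 0.018 m is 3.6, -0.01 rad is -0.04.

Request:
tcp_steps(increments=[1.3,3.6,0,-0.04,1.3,3.6,0,0,0,0,0,0,0,0,4,0,0,0,4,0,0,0,4,0,0,0,2.8,0,0,0,0,0,0,0,0,0,0,0,0,0], aperture=0.06)

```text
time: 3.68
position: [0.5378, -0.2537, 0.07]
tool_rot: [0.813, 0.582, 0.0, 0.001]
ft_force: [-0.3, -0.5, -0.2]
grip_width: 0.0596
grip_force: 0.0
```

Request:
tcp_steps(increments=[0,0,0,0,0,0,0,0,0,0,0,0,0,0,0,0,0,0,0,0,0,0,0,0], aperture=0.0, squeeze=20)

```text
time: 4.18
position: [0.5374, -0.2528, 0.0687]
tool_rot: [0.813, 0.583, 0.0, 0.0]
ft_force: [0.9, 0.7, -0.0]
grip_width: 0.0281
grip_force: 0.0
```

```bash
python3 -c "
from h import *
show()"
```

```text
t 4.18 p [ 0.5374 -0.2528  0.0687] yaw_y -0.327 z [ 0. -0. -1.] F [ 0.9  0.7 -0. ] w 0.0281 q [-0.63  0.69  1.63 -0.    0.81 -0.3 ]
```

Request:
tcp_steps(increments=[0,0,0,0,0,0,0,0,0,0,0,0,0,0,0,0,0,0,0,0])

```text
time: 4.6
position: [0.5366, -0.2525, 0.0684]
tool_rot: [0.813, 0.583, -0.0, -0.001]
ft_force: [-2.1, 0.7, 2.1]
grip_width: 0.014
grip_force: 20.0
```

Request:
tcp_steps(increments=[0,0,0,0.4,0,0,0,0.4,0,0,0,0.4,0,0,0,0.4,0,0,0,0.4,0,0,0,0.4,0,0,0,0.4,0,0,0,0.4,0,0,0,0.4,0,0,0,0.4,0,0,0,0.4,0,0,0,0.4,0,0,0,0.4,0,0,0,0.4,0,0,0,0.4,0,0,0,0,0,0,0,0])

```text
time: 6.02
position: [0.538, -0.2551, 0.0685]
tool_rot: [0.992, -0.128, 0.001, 0.002]
ft_force: [-1.3, -5.6, -2.2]
grip_width: 0.0138
grip_force: 20.0
```

```bash
python3 -c "
from h import *
show()"
```

```text
t 6.02 p [ 0.538  -0.2551  0.0685] yaw_y -1.827 z [ 0.002 -0.003 -1.   ] F [-1.3 -5.6 -2.2] w 0.0138 q [-0.63  0.7   1.63 -0.    0.81  1.2 ]
```

Converted, -0.03 m is -6, -0.02 m is -4, -0.086 rad is -0.344.

Request:
tcp_steps(increments=[0,0,0,0,0,0,0,0,0,0,0,0,0,0,0,0,0,0,0,0,0,0,0,0,0,0,-4,0,0,0,-6,0,0,0,-6,0,0,0,-6,-0.344,0,0,-6,-0.34,0,0,-6,-0.34,0,0,-6,0,0,0,-6,0], aperture=0.06)

```text
time: 7.18
position: [0.537, -0.2524, 0.3001]
tool_rot: [1.0, 0.0, -0.0, -0.0]
ft_force: [0.2, -0.4, -1.2]
grip_width: 0.0601
grip_force: 0.0
```

Request:
tcp_steps(increments=[-2.36,-6.3,0,0,-2.36,-6.3,0,0,-2.36,-6.3,0,0,-2.36,-6.3,0,0,-2.36,-6.3,0,0,-2.36,-6.3,0,0,-2.36,-6.3,0,0,-2.36,-6.3,0,0,-2.36,-6.3,0,0,-2.36,-6.3,0,0,0,0,0,0,0,0,0,0,0,0,0,0], aperture=0.06)

```text
time: 8.27
position: [0.4198, 0.062, 0.2988]
tool_rot: [1.0, 0.0, 0.001, 0.0]
ft_force: [0.3, -0.5, 0.1]
grip_width: 0.0599
grip_force: 0.0
```

```bash
python3 -c "
from h import *
w=robot.camera('wrist'); save(w,'w2'); show(); save(robot.camera('top'),'t2',(160,178,400,298),3.3)"
```

```text
t 8.32 p [0.4201 0.0615 0.2988] yaw_y -1.571 z [ 0.001 -0.001 -1.   ] F [ 0.7  0.8 -0.7] w 0.0599 q [-0.12  0.15  1.8  -0.    1.19  1.45]
```

View pics/w2.png

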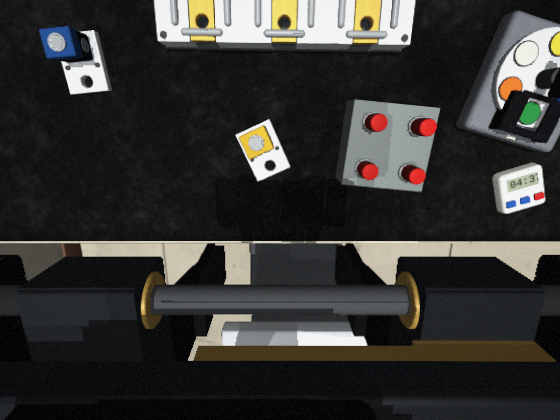

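View pics/t2.png

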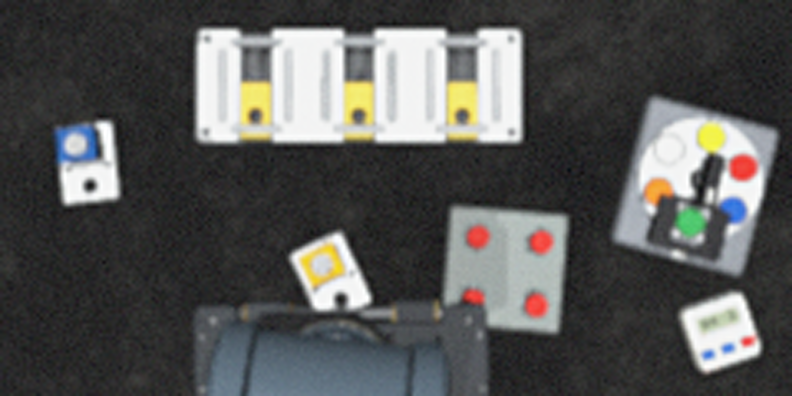

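Green is now centred in the window. The wrist view shows yellow at about (262,150) with its hole at (270,165), and the pins at (375,122), (424,127), (368,171) and (413,175).

```bash
cat >> h.py <<'E'
def module(c,box,lo,hi):
    "hole centre (dark blob, z .01), band blob hull and disc on top (z .05)"
    x0,y0,x1,y1=box; g=cv2.cvtColor(c["img"],cv2.COLOR_RGB2GRAY)
    b=max(blobs(c,lo,hi,box),key=lambda b:b[1]); top=ray2plane(c,[b[2][0]],.05)[0,:2]
    hsv=cv2.cvtColor(c["img"],cv2.COLOR_RGB2HSV); m=np.zeros(g.shape,np.uint8)
    m[y0:y1,x0:x1]=((g>110)|(cv2.inRange(hsv,np.array(lo),np.array(hi))>0))[y0:y1,x0:x1]*255
    cs,hi_=cv2.findContours(m,cv2.RETR_CCOMP,cv2.CHAIN_APPROX_NONE)
    holes=[k for k,h in zip(cs,hi_[0]) if h[3]>=0 and cv2.contourArea(k)>15]
    foot=cv2.minAreaRect(max((k for k,h in zip(cs,hi_[0]) if h[3]<0),key=cv2.contourArea))
    for k in holes:
        u=cv2.minEnclosingCircle(k)[0]; H=ray2plane(c,[u],.01)[0,:2]; d=top-H
        print("hole",np.round(u,1),cv2.contourArea(k),H.round(4),"dist",np.linalg.norm(d).round(4),"yaw",np.degrees(np.arctan2(d[1],d[0])).round(1))
    fq=ray2plane(c,cv2.boxPoints(foot),.01)[:,:2]
    print("top uv",np.round(b[2][0],1),np.round(b[2][1],1),"xy",top.round(4),"foot",fq.mean(0).round(4),[np.degrees(np.arctan2(*(fq[(i+1)%4]-fq[i])[::-1])).round(1) for i in (0,1)],[np.linalg.norm(fq[(i+1)%4]-fq[i]).round(4) for i in (0,1)])
E
python3 - <<'E'
from h import *
c=robot.camera("wrist")
print("yellow");module(c,(228,112,300,190),(18,100,90),(35,255,255))
print("blue");module(c,(35,20,120,105),(98,100,50),(125,255,255))
for b in blobs(c,(0,150,70),(8,255,255),(340,100,445,190),30): print("pin",b[0].round(1),b[1],ray2plane(c,[b[0]],.075).round(4)[0,:2])
for b in blobs(c,(18,120,90),(35,255,255),(150,0,415,45),30): print("plate",b[0].round(1),b[1])
g=cv2.cvtColor(c["img"],cv2.COLOR_RGB2GRAY)
for u in (203,285,366):
    m=((g[8:36,u-11:u+11]<60)*255).astype(np.uint8); n,l,st,ce=cv2.connectedComponentsWithStats(m)
    for i in range(1,n):
        if st[i,4]>20: uv=ce[i]+(u-11,8); print("lock",uv.round(1),st[i],ray2plane(c,[uv],.039).round(4)[0,:2])
E
```

```text
yellow
hole [269.  165.4] 98.5 [0.4283 0.0763] dist 0.038 yaw 23.0
top uv [255.7 142.3] [25.4 28.1] xy [0.4632 0.0912] foot [0.4479 0.0851] [np.float64(-65.8), np.float64(-154.5)] [np.float64(0.0507), np.float64(0.0708)]
blue
hole [85.9 81.7] 121.0 [0.5364 0.3106] dist 0.038 yaw 6.2
hole [66.9 68.1] 21.5 [0.5525 0.3318] dist 0.0276 yaw -38.2
hole [96. 65.] 22.0 [0.5562 0.2945] dist 0.0271 yaw 48.6
top uv [56.2 42.7] [35.4 31. ] xy [0.5741 0.3148] foot [0.5561 0.3131] [np.float64(-77.5), np.float64(-173.8)] [np.float64(0.0505), np.float64(0.0717)]
pin [377.1 122.1] 241 [ 0.4877 -0.05  ]
pin [426.4 126.8] 257 [ 0.4823 -0.1069]
pin [368.6 171.4] 215 [ 0.431  -0.0447]
pin [416.  175.6] 228 [ 0.4257 -0.1016]
plate [200.3  11.8] 576
plate [283.   12.4] 606
plate [366.1  12.8] 632
plate [201.6  38.1] 121
plate [282.3  39.2] 110
plate [363.8  40.1] 117
lock [200.7  21.2] [  3   7  12  13 114] [0.599 0.152]
lock [283.1  21.8] [ 4  8 11 12 98] [0.5983 0.0572]
lock [365.2  23.1] [  5   9  11  13 103] [ 0.5967 -0.0373]
```

Converted, 0.02 m is 4, 0.0105 m is 2.1, -0.1025 rad is -0.41.

Request:
tcp_steps(increments=[2.1,-1.5,4,-0.41,2.1,-1.5,4,-0.41,2.1,-1.5,4,-0.41,2.1,-1.5,4,-0.41,0,0,4,0,0,0,4,0,0,0,4,0,0,0,4,0,0,0,4,0,0,0,0,0,0,0,0,0,0,0,0,0], aperture=0.06)

```text
time: 9.42
position: [0.4571, 0.0974, 0.1191]
tool_rot: [0.979, 0.203, 0.001, 0.0]
ft_force: [-1.0, 1.4, 0.1]
grip_width: 0.0604
grip_force: 0.0
```

```bash
python3 -c "
from h import *
go((.4632,.0912,.013),-1.161)"
```

```text
t 9.42 p [0.4571 0.0974 0.1191] yaw_y -1.162 z [ 0.001 -0.    -1.   ] F [-1.   1.4  0.1] w 0.0604 q [-0.03  0.49  1.92 -0.    0.73  1.13]
move (tool): [0.003  0.008  0.1061]
turn: -0.001
```

Request:
tcp_steps(increments=[0.6,1.6,0,0,0,0,4,0,0,0,4,0,0,0,4,0,0,0,4,0,0,0,3.2,0,0,0,2,0,0,0,0,0,0,0,0,0,0,0,0,0], aperture=0.06)

```text
time: 10.25
position: [0.4631, 0.0917, 0.0135]
tool_rot: [0.979, 0.203, 0.001, 0.0]
ft_force: [-0.2, -0.2, 0.0]
grip_width: 0.0602
grip_force: 0.0
```

```bash
python3 -c "
from h import *
go((.4632,.0912,.013),-1.161)"
```

```text
t 10.25 p [0.4631 0.0917 0.0135] yaw_y -1.161 z [ 0.002 -0.    -1.   ] F [-0.2 -0.2  0. ] w 0.0602 q [-0.04  0.71  1.96 -0.    0.47  1.12]
move (tool): [-0.0001  0.0005  0.0005]
turn: -0.0
```

Request:
tcp_steps(increments=[0,0,0,0,0,0,0,0,0,0,0,0,0,0,0,0,0,0,0,0,0,0,0,0,0,0,0,0,0,0,0,0], aperture=0.02, squeeze=25)

```text
time: 10.92
position: [0.4622, 0.0919, 0.0128]
tool_rot: [0.979, 0.203, 0.0, 0.0]
ft_force: [-0.2, 0.1, 4.8]
grip_width: 0.0338
grip_force: 24.9
```

```bash
python3 -c "
from h import *
show()"
```

```text
t 10.92 p [0.4622 0.0919 0.0128] yaw_y -1.161 z [ 0. -0. -1.] F [-0.2  0.1  4.8] w 0.0338 q [-0.04  0.71  1.96  0.    0.46  1.12]
```

Request:
tcp_steps(increments=[0,0,-2,0,0,0,-4,0,0,0,-6,0,0,0,-6,0.422,0,0,-6,0.422,0,0,-6,0.422,0,0,-6,0.422,2.6,5.4,0,0,2.6,5.4,0,0,2.6,5.4,0,0,0,0,0,0,0,0,0,0,0,0,0,0])

```text
time: 12.0
position: [0.4985, 0.0108, 0.1921]
tool_rot: [1.0, -0.006, -0.001, -0.001]
ft_force: [-0.4, 0.5, -3.3]
grip_width: 0.0338
grip_force: 24.9
```

```bash
python3 -c "
from h import *
w=robot.camera('wrist'); save(w,'w3'); show()"
```

```text
t 12.05 p [0.4984 0.0112 0.1921] yaw_y -1.583 z [-0.003  0.001 -1.   ] F [-0.3  0.1 -3.2] w 0.0338 q [-0.2   0.4   1.78  0.    0.97  1.38]
```

View pics/w3.png

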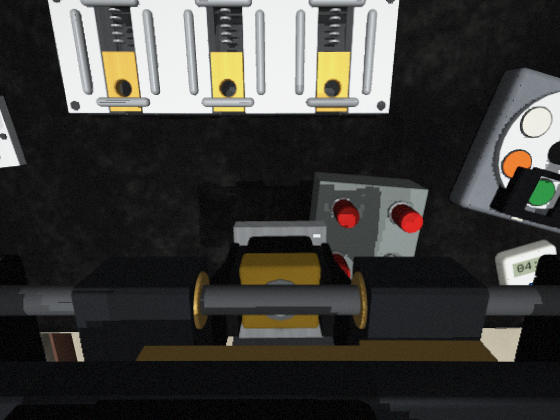

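Yellow is held square in the gripper. The deck is fully visible, with lock holes at (124,88), (227,88) and (331,87). I'll measure those, plus the rails and the front edge.

```bash
python3 - <<'E'
from h import *
c=robot.camera("wrist"); g=cv2.cvtColor(c["img"],cv2.COLOR_RGB2GRAY)
L=[]
for u in (124,227,332):
    m=((g[76:99,u-12:u+12]<75)*255).astype(np.uint8); n,l,st,ce=cv2.connectedComponentsWithStats(m)
    i=1+np.argmax(st[1:,4]); x,y,w,h,a=st[i]; uv=np.array([x+w/2-.5,y+h/2-.5])+(u-12,76); L.append(ray2plane(c,[uv],.039)[0,:2]); print(uv,w,h,L[-1].round(4))
# front edge of deck: lowest bright row per column; side edges at row 60
front=[(u,40+np.where(g[40:130,u]>150)[0].max()+.5) for u in (85,165,180,270,290,365)]
print(front,ray2plane(c,front,.04)[:,:2].round(4).tolist())
rows=[]
for v in (30,60,85):
    k=np.where(g[v,30:430]>150)[0]+30; rows+=[(k.min()-.5,v),(k.max()+.5,v)]
print(rows,ray2plane(c,rows,.04)[:,:2].round(4).tolist())
# corner dots
m=((g<100)*255).astype(np.uint8)
for u,v in((75,105),(379,105)):
    k=np.argwhere(m[v-6:v+6,u-6:u+6]); uv=k.mean(0)[::-1]+(u-6,v-6); print("dot",uv,ray2plane(c,[uv],.04)[0,:2].round(4))
h=module(c,(230,215,335,345),(18,100,60),(35,255,255)) if 0 else None
for b in blobs(c,(18,100,60),(35,255,255),(230,215,335,345),100): print(b[0],b[1],b[2],ray2plane(c,[b[2][0]],.1921+.037)[0])
show()
E
```

```text
[123.5  87.5] 16 16 [0.5993 0.1517]
[228.   87.5] 15 16 [0.5983 0.0573]
[333.   87.5] 15 16 [ 0.5972 -0.0378]
[(85, np.float64(112.5)), (165, np.float64(112.5)), (180, np.float64(112.5)), (270, np.float64(112.5)), (290, np.float64(112.5)), (365, np.float64(112.5))] [[0.578, 0.1898], [0.5773, 0.1165], [0.5772, 0.1027], [0.5762, 0.0197], [0.576, 0.0012], [0.5751, -0.0679]]
[(np.float64(53.5), 30), (np.float64(396.5), 30), (np.float64(59.5), 60), (np.float64(393.5), 60), (np.float64(63.5), 85), (np.float64(391.5), 85)] [[0.6457, 0.2039], [0.6426, -0.0906], [0.6222, 0.2038], [0.6191, -0.0901], [0.6017, 0.2046], [0.5985, -0.0902]]
dot [ 75.5        104.78571429] [0.5848 0.1972]
dot [381.06382979 105.23404255] [ 0.5813 -0.0822]
[279.76813417 268.20125786] 2385 ((279.5, 268.5), (31.0, 81.0), 90.0) [0.51350902 0.01137269 0.2291    ]
[279.9255079  321.43792325] 886 ((280.0, 320.5), (13.0, 76.0), 90.0) [0.48804135 0.01146717 0.2291    ]
t 12.1 p [0.4985 0.0114 0.1921] yaw_y -1.582 z [-0.002  0.001 -1.   ] F [ 0.6  0.4 -3.3] w 0.034 q [-0.2   0.4   1.78  0.    0.97  1.38]
```

Converted, 0.03 m is 6, 0.029 m is 5.8.

Request:
tcp_steps(increments=[5.8,2,0,0,5.8,2,0,0,5.8,2,4,0,5.8,2,6,0,5.4,1.8,6,0,0,0,4,0,0,0,0,0,0,0,0,0,0,0,0,0,0,0,0,0])

```text
time: 12.93
position: [0.6419, -0.0394, 0.0954]
tool_rot: [1.0, -0.006, 0.001, 0.0]
ft_force: [0.4, 0.9, -3.0]
grip_width: 0.0337
grip_force: 24.9
```

```bash
python3 -c "
from h import *
go((.6414,-.0382,.053),-1.5823)"
```

```text
t 12.93 p [ 0.6419 -0.0394  0.0954] yaw_y -1.582 z [ 0.002 -0.    -1.   ] F [ 0.4  0.9 -3. ] w 0.0337 q [-0.23  0.71  1.49  0.    0.95  1.35]
move (tool): [-0.0006 -0.0012  0.0424]
turn: 0.0
```

Module bottom is now about 37 mm above the deck. Lowering onto the rails in small steps.

Converted, 0.01 m is 2, 0.008 m is 1.6.

Request:
tcp_steps(increments=[-0.12,-0.24,2,0,0,0,2,0,0,0,1.6,0,0,0,0.8,0,0,0,0.6,0,0,0,0.6,0,0,0,0,0,0,0,0,0])

```text
time: 13.6
position: [0.6411, -0.0389, 0.0553]
tool_rot: [1.0, -0.006, -0.0, -0.0]
ft_force: [0.6, -0.4, -2.2]
grip_width: 0.0338
grip_force: 24.9
```

```bash
python3 -c "
from h import *
go((.6414,-.0382,.053),-1.5823)"
```

```text
t 13.6 p [ 0.6411 -0.0389  0.0553] yaw_y -1.583 z [-0.  0. -1.] F [ 0.6 -0.4 -2.2] w 0.0338 q [-0.23  0.76  1.51  0.    0.87  1.35]
move (tool): [ 0.0003 -0.0007  0.0023]
turn: -0.001
```

Request:
tcp_steps(increments=[0,0,0.4,0,0,0,0.3,0,0,0,0,0,0,0,0,0])

```text
time: 13.93
position: [0.6413, -0.0389, 0.0529]
tool_rot: [1.0, -0.006, 0.0, 0.0]
ft_force: [-0.9, 0.2, 3.3]
grip_width: 0.0338
grip_force: 24.9
```

Request:
tcp_steps(increments=[0,0,0,0,0,0,0,0,0,0,0,0,0,0,0,0,0,0,0,0], aperture=0.055)

```text
time: 14.35
position: [0.6411, -0.0389, 0.0518]
tool_rot: [1.0, -0.006, 0.0, 0.0]
ft_force: [-0.5, 0.7, 0.0]
grip_width: 0.0537
grip_force: 0.0
```

```bash
python3 -c "
from h import *
show()"
```

```text
t 14.35 p [ 0.6411 -0.0389  0.0518] yaw_y -1.583 z [ 0. -0. -1.] F [-0.5  0.7  0. ] w 0.0537 q [-0.23  0.77  1.51  0.    0.87  1.35]
```

Converted, -0.04 m is -8, -0.035 m is -7.

Request:
tcp_steps(increments=[0,0,-4,0,0,0,-8,0,0,0,-8,0,0,0,-8,0,-7,0,-4,0,-7,0,-4,0,-7,0,-2,0,-7,0,0,0,-7,0,0,0,0,0,0,0,0,0,0,0,0,0,0,0], aperture=0.06)

```text
time: 15.35
position: [0.467, -0.0371, 0.2425]
tool_rot: [1.0, -0.006, 0.001, 0.0]
ft_force: [0.2, -0.2, 0.6]
grip_width: 0.06
grip_force: 0.0
```

```bash
python3 - <<'E'
from h import *
c=robot.camera('wrist'); save(c,'w4'); show()
for b in blobs(c,(0,150,70),(8,255,255),(200,80,480,260),30): print("pin",b[0].round(1),b[1],b[2],ray2plane(c,[b[0]],.075).round(4)[0,:2])
E
```

```text
t 15.4 p [ 0.4677 -0.0372  0.2424] yaw_y -1.583 z [ 0.003 -0.001 -1.   ] F [ 0.7  0.4 -0.4] w 0.0597 q [-0.32  0.29  1.79  0.    1.06  1.26]
pin [291.1 172.4] 292 ((291.0, 172.5), (19.0, 18.0), 90.0) [ 0.4869 -0.0487]
pin [346.4 177. ] 295 ((346.53448486328125, 176.91378784179688), (18.383838653564453, 19.126619338989258), 21.801406860351562) [ 0.4815 -0.1054]
pin [286.3 225.4] 245 ((286.5, 225.5), (17.0, 17.0), 90.0) [ 0.4297 -0.0434]
pin [339.4 229.5] 240 ((339.5, 229.5), (17.0, 17.0), 90.0) [ 0.4244 -0.1004]
```

View pics/w4.png

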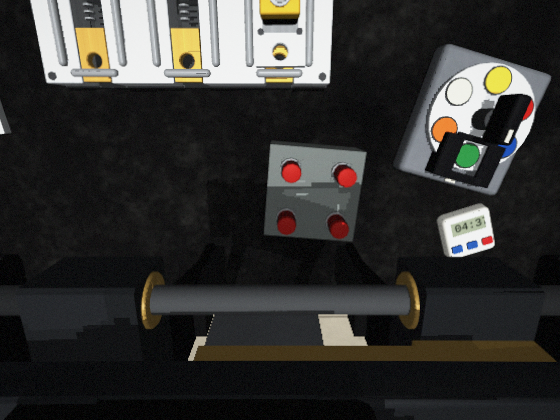

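Yellow stands flat in bay 2 with its hole at about (281,50), the brass showing through. All four pins are upright. I'll measure the hole and work out the move to the pin at (291,172).

```bash
python3 - <<'E'
from h import *
c=robot.camera('wrist'); hsv=cv2.cvtColor(c["img"],cv2.COLOR_RGB2HSV)
x0,y0,x1,y1=266,36,297,65
m=(((hsv[y0:y1,x0:x1,2]<150)|(hsv[y0:y1,x0:x1,1]>90))*255).astype(np.uint8)
for k in cv2.findContours(m,cv2.RETR_EXTERNAL,cv2.CHAIN_APPROX_NONE)[0]:
    if cv2.contourArea(k)>20:
        u,r=cv2.minEnclosingCircle(k); u=np.array(u)+(x0,y0); print(u,r,cv2.contourArea(k),ray2plane(c,[u],.05)[0])
go((.4872,-.0495,.0575),-1.5823)
E
```

```text
[280.  52.] 8.544103622436523 177.0 [ 0.60371926 -0.03901422  0.05      ]
t 15.45 p [ 0.4678 -0.0372  0.2422] yaw_y -1.583 z [ 0.002 -0.001 -1.   ] F [ 0.1 -0.5 -0. ] w 0.0599 q [-0.32  0.29  1.79  0.    1.06  1.26]
move (tool): [0.0192 0.012  0.1848]
turn: -0.001
```

Units first: shifts go in units of 5 mm and turns go in units of 0.25 rad. So 0.04 m is 8, 0.03 m is 6.

Request:
tcp_steps(increments=[1.92,1.2,6,0,1.92,1.2,6,0,0,0,8,0,0,0,6,0,0,0,4,0,0,0,0,0,0,0,0,0], aperture=0.045)

```text
time: 16.03
position: [0.4856, -0.049, 0.0907]
tool_rot: [1.0, -0.006, -0.001, -0.0]
ft_force: [0.7, -0.8, 0.4]
grip_width: 0.0454
grip_force: 0.0
```

```bash
python3 -c "
from h import *
go((.4872,-.0495,.0575),-1.5823)"
```

```text
t 16.03 p [ 0.4856 -0.049   0.0907] yaw_y -1.583 z [-0.002  0.001 -1.   ] F [ 0.7 -0.8  0.4] w 0.0454 q [-0.33  0.56  1.89  0.    0.69  1.25]
move (tool): [0.0017 0.0005 0.0332]
turn: -0.001
```

Request:
tcp_steps(increments=[0.2,0,2.4,0,0,0,2.4,0,0,0,1.6,0,0,0,0,0,0,0,0,0], aperture=0.045)

```text
time: 16.45
position: [0.4868, -0.0491, 0.0606]
tool_rot: [1.0, -0.006, 0.001, 0.0]
ft_force: [0.1, -0.6, 0.3]
grip_width: 0.0455
grip_force: 0.0
```

Request:
tcp_steps(increments=[0,0,0,0,0,0,0,0,0,0,0,0,0,0,0,0,0,0,0,0,0,0,0,0,0,0,0,0], aperture=0.01, squeeze=50)

```text
time: 17.03
position: [0.4862, -0.049, 0.0602]
tool_rot: [1.0, -0.006, 0.0, 0.0]
ft_force: [0.2, 0.6, 3.4]
grip_width: 0.0185
grip_force: 50.0
```

```bash
python3 -c "
from h import *
show()"
```

```text
t 17.03 p [ 0.4862 -0.049   0.0602] yaw_y -1.583 z [ 0. -0. -1.] F [0.2 0.6 3.4] w 0.0185 q [-0.33  0.62  1.9  -0.    0.61  1.25]
```

Converted, -0.035 m is -7, 0.03 m is 6.

Request:
tcp_steps(increments=[0,0,-4,0,0,0,-7,0,0,0,-7,0,4,-0.4,-2,0,6,-0.6,0,0,6,-0.6,0,0,6,-0.6,0,0,0.8,0,0,0,0,0,0,0,0,0,0,0,0,0,4,0,0,0,0,0,0,0,0,0])

```text
time: 18.12
position: [0.5974, -0.039, 0.1388]
tool_rot: [1.0, -0.006, -0.003, -0.001]
ft_force: [0.0, 0.1, -0.5]
grip_width: 0.0187
grip_force: 50.0
```

```bash
python3 - <<'E'
from h import *
c=robot.camera('wrist'); save(c,'w5',(180,150,380,300),4)
go((.6004,-.0387,.106),-1.5823)
E
```

```text
t 18.17 p [ 0.5986 -0.0393  0.1397] yaw_y -1.583 z [-0.003  0.001 -1.   ] F [ 0.8  0.  -0.7] w 0.0186 q [-0.25  0.6   1.57 -0.    0.97  1.33]
move (tool): [ 0.0019 -0.0006  0.0337]
turn: -0.001
```

View pics/w5.png

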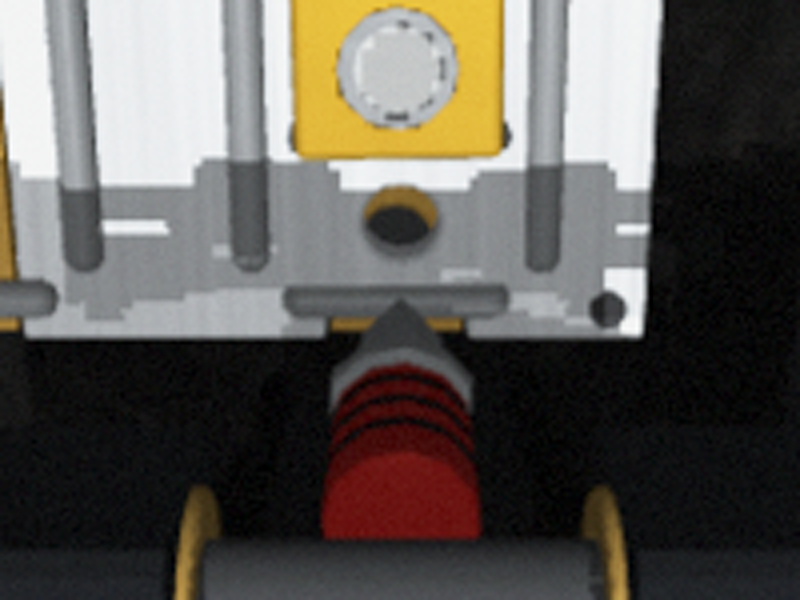

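The pin is held upright with its tip at (280.4,224.9), and the foot hole is centred at (280,205.3). I'll compare the two in the world frame.

```bash
python3 - <<'E'
from h import *
c=robot.camera('wrist'); o,e=show()
tip=ray2plane(c,[(280.3,224.8)],o["position"][2]-.0552)[0]; hole=ray2plane(c,[(279.8,205.0)],.05)[0]
hsv=cv2.cvtColor(c["img"],cv2.COLOR_RGB2HSV); x0,y0,x1,y1=268,194,293,217
print(tip,hole,(e.T@(tip-o["position"])).round(4),"hole-tip",(e.T@(hole-tip)).round(4))
E
```

```text
t 18.22 p [ 0.5994 -0.0394  0.1402] yaw_y -1.583 z [-0.001  0.    -1.   ] F [-0.3  0.4 -0.9] w 0.0187 q [-0.25  0.6   1.57 -0.    0.97  1.33]
[ 0.60090944 -0.03934734  0.08504383] [ 0.60539157 -0.03903796  0.05      ] [ 0.0015 -0.0001  0.0552] hole-tip [ 0.0045 -0.0004  0.035 ]
```

Request:
tcp_steps(increments=[0.4,0,2.4,0,0,0,2.4,0,0,0,2,0,0,0,1.6,0,0,0,0.8,0,0,0,0,0,0,0,0,0])

```text
time: 18.8
position: [0.602, -0.0393, 0.0934]
tool_rot: [1.0, -0.006, -0.0, -0.0]
ft_force: [0.6, -0.7, -0.9]
grip_width: 0.019
grip_force: 50.0
```

```bash
python3 -c "
from h import *
show()"
```

```text
t 18.8 p [ 0.602  -0.0393  0.0934] yaw_y -1.583 z [-0.001  0.    -1.   ] F [ 0.6 -0.7 -0.9] w 0.019 q [-0.25  0.67  1.59  0.    0.88  1.33]
```

Converted, 0.005 m is 1, 0.0004 m is 0.08.

Request:
tcp_steps(increments=[0.06,0,1,0,0.06,0,1,0,0.08,0,1,0,0,0,0,0,0,0,0,0])

```text
time: 19.22
position: [0.6021, -0.0389, 0.078]
tool_rot: [1.0, -0.006, -0.001, -0.0]
ft_force: [-1.5, 0.9, -2.4]
grip_width: 0.0187
grip_force: 50.0
```

Request:
tcp_steps(increments=[0,0,0.6,0,0,0,0.6,0,0,0,0.6,0,0,0,0,0,0,0,0,0])

```text
time: 19.63
position: [0.6022, -0.0387, 0.0693]
tool_rot: [1.0, -0.006, -0.001, -0.001]
ft_force: [-3.0, 2.1, -2.0]
grip_width: 0.0187
grip_force: 50.0
```

Converted, 0.003 m is 0.6, 0.002 m is 0.4.

Request:
tcp_steps(increments=[0,0,0.6,0,0,0,0.6,0,0,0,0.4,0,0,0,0.2,0,0,0,0,0,0,0,0,0])

```text
time: 20.13
position: [0.6022, -0.0386, 0.061]
tool_rot: [1.0, -0.006, -0.001, -0.001]
ft_force: [-5.1, 4.1, 3.2]
grip_width: 0.019
grip_force: 50.0
```

Converted, 0.001 m is 0.2.

Request:
tcp_steps(increments=[0,0,0.2,0,0,0,0.2,0,0,0,0,0,0,0,0,0])

```text
time: 20.47
position: [0.6025, -0.0386, 0.0604]
tool_rot: [1.0, -0.006, -0.001, -0.001]
ft_force: [-6.2, 4.4, 10.8]
grip_width: 0.0188
grip_force: 50.0
```

Converted, -0.04 m is -8, -0.03 m is -6.

Request:
tcp_steps(increments=[0,0,0,0,0,0,0,0,0,0,0,0,0,0,0,0,0,0,0,0,0,0,-4,0,0,0,-6,0,0,0,-8,0,0,0,-8,0,0,0,-8,0,-2.4,-6,-4,0,-2.4,-6,0,0,-2.4,-6,0,0,-2.4,-6,0,0,-2.4,-6,0,0,-2.4,-6,0,0,-2.4,-6,0,0,-2.4,-6,0,0,-2.4,-6,0,0], aperture=0.05)

```text
time: 22.05
position: [0.4982, 0.2331, 0.2489]
tool_rot: [1.0, -0.006, 0.001, -0.0]
ft_force: [0.0, 0.9, 0.7]
grip_width: 0.0501
grip_force: 0.0
```

Request:
tcp_steps(increments=[0,0,0,0,0,0,0,0,0,0,0,0], aperture=0.06)

```text
time: 22.3
position: [0.4989, 0.2316, 0.2489]
tool_rot: [1.0, -0.006, 0.0, 0.0]
ft_force: [0.2, 0.4, 0.0]
grip_width: 0.0581
grip_force: 0.0
```

```bash
python3 - <<'E'
from h import *
show(); c=robot.camera('wrist'); save(c,'w6')
bs=blobs(c,(98,100,50),(125,255,255),(60,40,500,240),150)
for b in bs: print(b[0],b[1])
E
```

```text
t 22.3 p [0.4989 0.2316 0.2489] yaw_y -1.582 z [ 0.001 -0.001 -1.   ] F [0.2 0.4 0. ] w 0.0581 q [ 0.23  0.4   1.59 -0.    1.15  1.81]
[201.21500722 116.05194805] 693
```

View pics/w6.png

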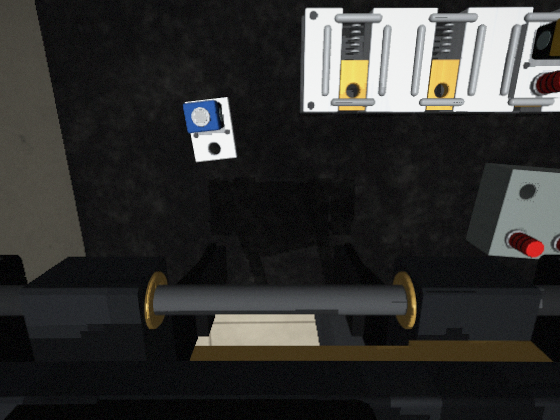

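Blue is undisturbed, with its block top at (201,116) and hole at (214,148). The pin in bay 2 appears seated at (548,83).

```bash
python3 - <<'E'
from h import *
c=robot.camera('wrist'); module(c,(170,85,250,175),(98,100,50),(125,255,255))
g=cv2.cvtColor(c["img"],cv2.COLOR_RGB2GRAY)
for u,v in((353,90),(441,90)):
    m=((g[v-11:v+11,u-12:u+12]<75)*255).astype(np.uint8); n,l,st,ce=cv2.connectedComponentsWithStats(m)
    i=1+np.argmax(st[1:,4]); x,y,w,h,a=st[i]; uv=np.array([x+w/2-.5,y+h/2-.5])+(u-12,v-11); print("lock",uv,w,h,ray2plane(c,[uv],.039)[0].round(4))
E
```

```text
hole [213.7 148.3] 126.5 [0.5369 0.3111] dist 0.0377 yaw 5.9
hole [195. 135.] 22.5 [0.5529 0.3324] dist 0.0277 yaw -39.2
hole [226.5 132.2] 20.0 [0.5557 0.2944] dist 0.0277 yaw 47.7
hole [218.  114.5] 155.0 [0.5762 0.3032] dist 0.0118 yaw 98.9
top uv [200.3 116.6] [30.1 33.8] xy [0.5743 0.3149] foot [0.5579 0.3157] [np.float64(-82.5), np.float64(-174.2)] [np.float64(0.0539), np.float64(0.0717)]
lock [352.   90.5] 13 14 [0.599  0.1524 0.039 ]
lock [440.  90.] 13 13 [0.5981 0.0583 0.039 ]
```

Converted, 0.03 m is 6, -0.028 m is -5.6, -0.116 rad is -0.464.

Request:
tcp_steps(increments=[5,-5.6,4,0,5,-5.6,6,0,5,-5.4,6,0,0,0,6,-0.464,0,0,6,0,0,0,0,0,0,0,0,0,0,0,0,0], aperture=0.06)

```text
time: 23.07
position: [0.569, 0.3058, 0.1183]
tool_rot: [0.999, 0.051, 0.001, -0.0]
ft_force: [-0.1, -0.0, -0.4]
grip_width: 0.0599
grip_force: 0.0
```

```bash
python3 -c "
from h import *
go((.5745,.315,.013),-1.466)"
```

```text
t 23.07 p [0.569  0.3058 0.1183] yaw_y -1.469 z [ 0.002  0.001 -1.   ] F [-0.1 -0.  -0.4] w 0.0599 q [ 0.32  0.68  1.47 -0.    0.99  1.79]
move (tool): [ 0.0062 -0.0085  0.1053]
turn: -0.003
```

Converted, 0.02 m is 4, 0.015 m is 3, -0.003 rad is -0.012.

Request:
tcp_steps(increments=[1.1,-1.6,0,-0.012,0,0,4,0,0,0,4,0,0,0,4,0,0,0,4,0,0,0,3,0,0,0,1.8,0,0,0,0,0,0,0,0,0,0,0,0,0], aperture=0.06)

```text
time: 23.9
position: [0.5737, 0.3157, 0.0148]
tool_rot: [0.999, 0.053, 0.002, -0.001]
ft_force: [0.3, 0.4, 0.5]
grip_width: 0.0597
grip_force: 0.0
```

Request:
tcp_steps(increments=[0,0,0,0,0,0,0,0,0,0,0,0,0,0,0,0,0,0,0,0,0,0,0,0,0,0,0,0,0,0,0,0], aperture=0.02, squeeze=25)

```text
time: 24.57
position: [0.5722, 0.3151, 0.0132]
tool_rot: [0.999, 0.053, 0.0, -0.0]
ft_force: [-0.3, -0.0, 2.2]
grip_width: 0.034
grip_force: 25.0
```

```bash
python3 -c "
from h import *
show()"
```

```text
t 24.57 p [0.5722 0.3151 0.0132] yaw_y -1.464 z [ 0.  0. -1.] F [-0.3 -0.   2.2] w 0.034 q [0.33 0.83 1.49 0.   0.82 1.8 ]
```

Converted, -0.03 m is -6, 0.027 m is 5.4, 0.118 rad is 0.472.

Request:
tcp_steps(increments=[0,0,-2,0,0,0,-6,0,0,0,-6,0.472,0,0,-4,0,2.4,5.4,0,0,2.4,5.4,0,0,2.4,5.4,0,0,2.4,5.4,0,0,2.4,5.4,0,0,2.2,5.4,0,0,0,0,0,0,0,0,0,0,0,0,0,0,0,0,0,0])

```text
time: 25.73
position: [0.6402, 0.1531, 0.1026]
tool_rot: [1.0, -0.005, -0.001, -0.0]
ft_force: [-0.9, -1.0, -3.0]
grip_width: 0.0336
grip_force: 25.0
```

```bash
python3 -c "
from h import *
go((.6413,.1513,.0535),-1.5823)"
```

```text
t 25.73 p [0.6402 0.1531 0.1026] yaw_y -1.581 z [-0.002  0.    -1.   ] F [-0.9 -1.  -3. ] w 0.0336 q [0.07 0.71 1.44 0.   0.99 1.65]
move (tool): [0.0012 0.0018 0.0491]
turn: 0.001
```

Converted, 0.015 m is 3, 0.012 m is 2.4, 0.001 rad is 0.004.

Request:
tcp_steps(increments=[0.24,0.36,3,0.004,0,0,2.4,0,0,0,1.6,0,0,0,0.8,0,0,0,0.6,0,0,0,0.6,0,0,0,0,0,0,0,0,0])

```text
time: 26.4
position: [0.6427, 0.1505, 0.0582]
tool_rot: [1.0, -0.006, 0.0, -0.0]
ft_force: [-0.3, 0.1, -3.7]
grip_width: 0.0341
grip_force: 25.0
```

```bash
python3 -c "
from h import *
go((.6413,.1513,.0535),-1.5823)"
```

```text
t 26.4 p [0.6427 0.1505 0.0582] yaw_y -1.583 z [ 0.  0. -1.] F [-0.3  0.1 -3.7] w 0.0341 q [0.06 0.78 1.46 0.   0.91 1.64]
move (tool): [-0.0014 -0.0008  0.0047]
turn: -0.001
```

Converted, 0.002 m is 0.4, 0.0015 m is 0.3.

Request:
tcp_steps(increments=[-0.24,-0.16,0,0,0,0,0.4,0,0,0,0.3,0,0,0,0.24,0,0,0,0,0,0,0,0,0])

```text
time: 26.9
position: [0.6413, 0.1512, 0.0533]
tool_rot: [1.0, -0.006, 0.0, 0.0]
ft_force: [-0.7, 0.5, -4.0]
grip_width: 0.0337
grip_force: 25.0
```

```bash
python3 -c "
from h import *
show()"
```

```text
t 26.9 p [0.6413 0.1512 0.0533] yaw_y -1.583 z [ 0. -0. -1.] F [-0.7  0.5 -4. ] w 0.0337 q [ 0.06  0.78  1.46 -0.    0.9   1.65]
```

Request:
tcp_steps(increments=[0,0,0.3,0,0,0,0,0,0,0,0,0])

```text
time: 27.15
position: [0.6414, 0.1512, 0.0532]
tool_rot: [1.0, -0.006, 0.0, 0.0]
ft_force: [-2.8, -0.7, 4.9]
grip_width: 0.0338
grip_force: 25.0
```

Request:
tcp_steps(increments=[0,0,0,0,0,0,0,0,0,0,0,0,0,0,0,0,0,0,0,0,0,0,-4,0,0,0,-8,0,0,0,-8,0,0,0,-8,0,-7,6,-4,0,-7,6,-4,0,-7,6,-2,0,-7,6,0,0,-7,6,0,0,0,6,0,0,0,0,0,0,0,0,0,0,0,0,0,0], aperture=0.055)

```text
time: 28.65
position: [0.4878, -0.0073, 0.234]
tool_rot: [1.0, -0.006, 0.0, -0.0]
ft_force: [-0.2, 0.8, 0.5]
grip_width: 0.0548
grip_force: 0.0
```

```bash
python3 - <<'E'
from h import *
c=robot.camera('wrist'); save(c,'w7'); show()
for b in blobs(c,(0,150,70),(8,255,255),(200,80,540,260),30): print("pin",b[0].round(1),b[1],ray2plane(c,[b[0]],.075).round(4)[0,:2])
E
```

```text
t 28.7 p [ 0.4878 -0.0068  0.2338] yaw_y -1.583 z [ 0.001  0.    -1.   ] F [ 0.2 -0.5  1. ] w 0.0547 q [-0.24  0.33  1.76  0.    1.06  1.34]
pin [377.6 198.5] 278 [ 0.4809 -0.1064]
pin [315.5 246.2] 243 [ 0.4294 -0.0442]
pin [368.7 250.5] 248 [ 0.4238 -0.101 ]
pin [512.7 256.8] 48 [ 0.4147 -0.2547]
```

View pics/w7.png

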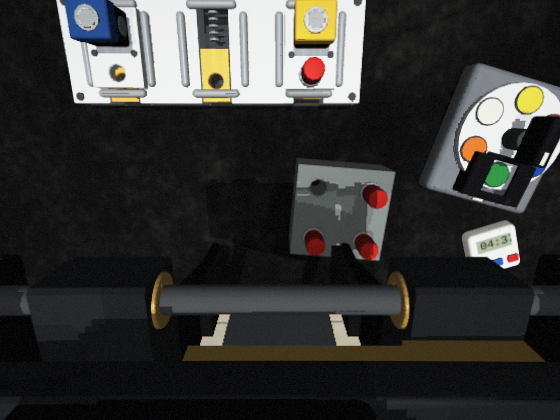

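Blue stands in bay 0 with its hole at (118,73), and the yellow module's pin is seated. The next pin is at (378,198).

Request:
tcp_steps(increments=[0,6.6,4,0,0,6.6,4,0,-1,6.4,6,0,0,0,6,0,0,0,6,0,0,0,2,0,0,0,0,0,0,0,0,0,0,0,0,0], aperture=0.045)

```text
time: 29.45
position: [0.4825, -0.1031, 0.0961]
tool_rot: [1.0, -0.005, 0.001, 0.0]
ft_force: [0.2, 0.2, 0.3]
grip_width: 0.0449
grip_force: 0.0
```

```bash
python3 -c "
from h import *
go((.4818,-.106,.060),-1.5823)"
```

```text
t 29.45 p [ 0.4825 -0.1031  0.0961] yaw_y -1.581 z [ 0.002 -0.001 -1.   ] F [0.2 0.2 0.3] w 0.0449 q [-0.44  0.56  1.87  0.    0.71  1.14]
move (tool): [-0.0007  0.0029  0.0361]
turn: 0.001
```

Request:
tcp_steps(increments=[-0.14,0.6,2,0.004,0,0,2.8,0,0,0,2.4,0,0,0,0,0,0,0,0,0,0,0,0,0], aperture=0.045)

```text
time: 29.95
position: [0.4815, -0.1066, 0.0607]
tool_rot: [1.0, -0.006, 0.001, 0.001]
ft_force: [-0.3, 0.3, 0.6]
grip_width: 0.0446
grip_force: 0.0
```

Request:
tcp_steps(increments=[0,0,0,0,0,0,0,0,0,0,0,0,0,0,0,0,0,0,0,0,0,0,0,0,0,0,0,0], aperture=0.01, squeeze=50)

```text
time: 30.53
position: [0.4806, -0.1064, 0.0597]
tool_rot: [1.0, -0.007, 0.0, -0.0]
ft_force: [0.6, 2.2, 3.0]
grip_width: 0.0191
grip_force: 50.0
```

```bash
python3 -c "
from h import *
show()"
```

```text
t 30.53 p [ 0.4806 -0.1064  0.0597] yaw_y -1.584 z [ 0.  0. -1.] F [0.6 2.2 3. ] w 0.0191 q [-0.45  0.63  1.9   0.    0.62  1.14]
```

Request:
tcp_steps(increments=[0,0,-4,0,0,0,-7,0,0,0,-7,0,0,0,-4,0,2.4,-5.8,0,0,2.4,-5.8,0,0,2.4,-5.8,0,0,2.4,-5.8,0,0,2.4,-5.8,0,0,2.4,-5.8,0,0,2.4,-5.8,0,0,2.4,-5.8,0,0,2.4,-5.4,0,0,1,0,3,0,0,0,3,0,0,0,0,0,0,0,0,0,0,0,0,0,0,0,0,0])

```text
time: 32.12
position: [0.5973, 0.1503, 0.1402]
tool_rot: [1.0, -0.007, 0.001, 0.0]
ft_force: [-0.4, -0.1, -0.7]
grip_width: 0.0188
grip_force: 50.0
```

```bash
python3 - <<'E'
from h import *
c=robot.camera('wrist'); save(c,'w8',(180,150,380,300),4)
go((.5985,.1516,.106),-1.5823)
E
```

```text
t 32.17 p [0.5974 0.1504 0.1403] yaw_y -1.585 z [ 0.001  0.    -1.   ] F [-0.   0.3 -0.1] w 0.0191 q [ 0.07  0.61  1.53 -0.    0.99  1.65]
move (tool): [ 0.001  -0.0012  0.0343]
turn: -0.003
```

View pics/w8.png

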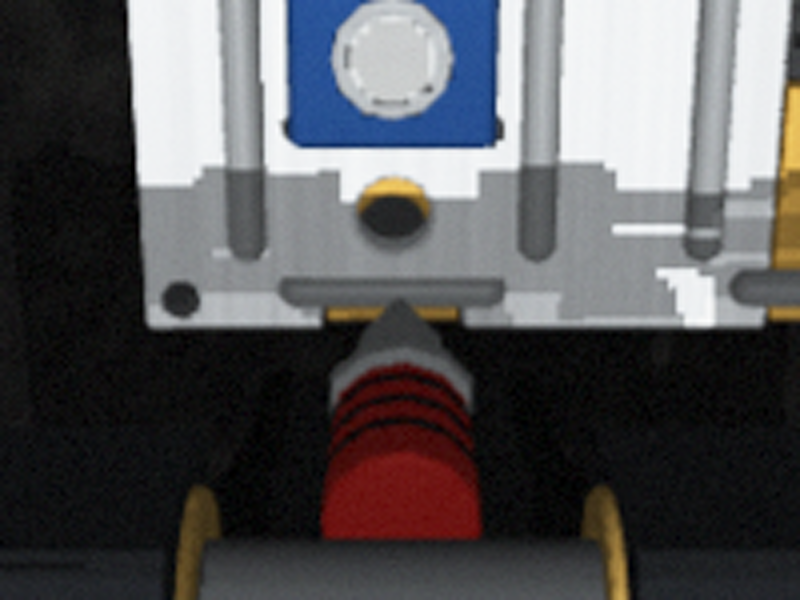

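Tip is at (280.4,224.9) and the blue module's hole at (278.4,202.6).

```bash
python3 - <<'E'
from h import *
c=robot.camera('wrist'); o,e=show()
tip=ray2plane(c,[(280.3,224.8)],o["position"][2]-.0547)[0]; hole=ray2plane(c,[(278.3,202.5)],.05)[0]
print(tip,hole,(e.T@(tip-o["position"])).round(4),"hole-tip",(e.T@(hole-tip)).round(4))
E
```

```text
t 32.22 p [0.5974 0.1505 0.1404] yaw_y -1.585 z [ 0.002  0.    -1.   ] F [ 0.1 -0.6 -0.4] w 0.0188 q [ 0.07  0.61  1.53 -0.    0.99  1.65]
[0.5999291  0.1502432  0.08569223] [0.60646965 0.15170275 0.05      ] [0.0024 0.0002 0.0547] hole-tip [ 0.0065 -0.0015  0.0357]
```

Request:
tcp_steps(increments=[0.4,-0.14,2,0,0.4,-0.14,2.4,0,0,0,2.4,0,0,0,1.6,0,0,0,0.8,0,0,0,0,0,0,0,0,0])

```text
time: 32.8
position: [0.6006, 0.1523, 0.0929]
tool_rot: [1.0, -0.007, -0.001, 0.0]
ft_force: [-0.4, -0.1, -0.2]
grip_width: 0.0188
grip_force: 50.0
```

Request:
tcp_steps(increments=[0.06,0,0.8,0,0.06,0,0.8,0,0.08,0,0.8,0,0,0,0.6,0,0,0,0,0,0,0,0,0])

```text
time: 33.3
position: [0.602, 0.1521, 0.0785]
tool_rot: [1.0, -0.007, 0.0, 0.0]
ft_force: [1.4, -1.8, 0.5]
grip_width: 0.0186
grip_force: 50.0
```

Converted, 0.003 m is 0.6, 0.0006 m is 0.12.

Request:
tcp_steps(increments=[0.12,0.06,0.6,0,0.12,0.06,0.6,0,0,0,0.6,0,0,0,0,0,0,0,0,0])

```text
time: 33.72
position: [0.6023, 0.1519, 0.0687]
tool_rot: [1.0, -0.007, -0.001, -0.0]
ft_force: [-0.2, 0.3, -0.9]
grip_width: 0.0187
grip_force: 50.0
```

Request:
tcp_steps(increments=[0,0,0.6,0,0,0,0.6,0,0,0,0.4,0,0,0,0.2,0,0,0,0,0,0,0,0,0])

```text
time: 34.22
position: [0.6024, 0.1519, 0.0603]
tool_rot: [1.0, -0.007, -0.001, -0.0]
ft_force: [-3.7, 1.9, 2.5]
grip_width: 0.0189
grip_force: 50.0
```

Converted, 0.001 m is 0.2.

Request:
tcp_steps(increments=[0,0,0.2,0,0,0,0.2,0,0,0,0,0,0,0,0,0])

```text
time: 34.55
position: [0.6027, 0.1519, 0.0598]
tool_rot: [1.0, -0.007, -0.0, -0.0]
ft_force: [-5.6, 0.4, 11.3]
grip_width: 0.0188
grip_force: 50.0
```

Request:
tcp_steps(increments=[0,0,0,0,0,0,0,0,0,0,0,0,0,0,0,0,0,0,0,0,0,0,-4,0,0,0,-6,0,0,0,-8,0,0,0,-8,0,-4,3,-6,0,-5,4,-4,0,-5,4,0,0,-5,4,0,0,-5,4,0,0,0,0,0,0,0,0,0,0], aperture=0.05)

```text
time: 35.88
position: [0.4811, 0.0576, 0.2386]
tool_rot: [1.0, -0.008, 0.0, -0.0]
ft_force: [1.1, 0.1, 0.4]
grip_width: 0.05
grip_force: 0.0
```

```bash
python3 - <<'E'
from h import *
c=robot.camera('wrist'); save(c,'w9'); show()
E
```

```text
t 35.93 p [0.4826 0.058  0.2388] yaw_y -1.585 z [ 0.002  0.    -1.   ] F [ 0.5 -0.3 -0.9] w 0.0505 q [-0.11  0.32  1.75  0.    1.07  1.47]
```

View pics/w9.png

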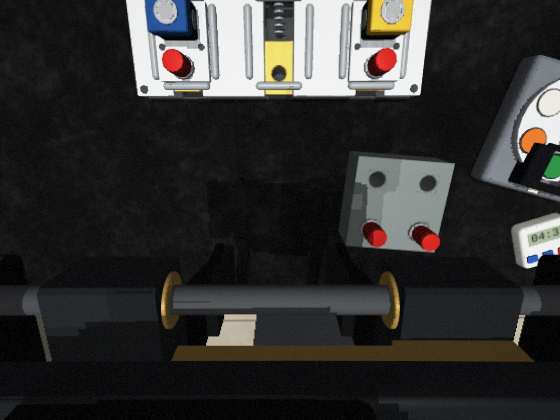

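Both pins stand at (176,62) and (381,63) over their modules' feet. One last check from the side view.

```bash
python3 - <<'E'
from h import *
c=robot.camera('side'); save(c,'s9',(230,170,340,320),4)
t=robot.camera('top')
for b in blobs(t,(0,150,90),(8,255,255),(215,180,325,230)): print("pin top",b[0].round(1),b[1],ray2plane(t,[b[0]],.084)[0].round(4))
E
```

```text
pin top [236.  210.3] 22 [0.6027 0.1489 0.084 ]
pin top [300.3 210.5] 22 [ 0.6002 -0.039   0.084 ]
```

View pics/s9.png

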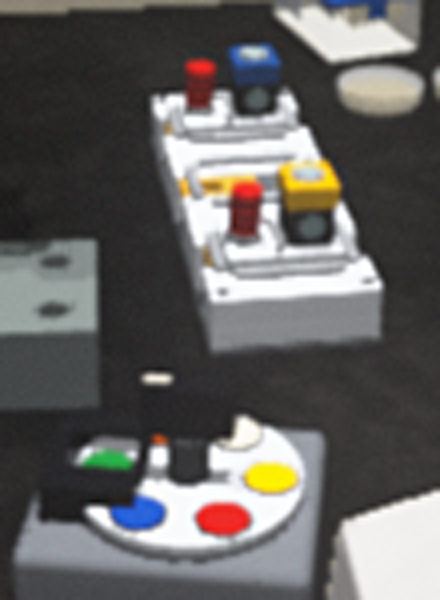

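The side view shows both pins upright with their collars on the feet, both modules flat, and green in the window. Handing in.

```bash
python3 -c "
from rig import robot
print(robot.hand_in())"
```

```text
the job is handed in; nothing more can be done
None
```

I handed the job in at about 36 s on the robot's clock: yellow is pinned in bay 2, blue in bay 0, and green is centred in the window. There was no white module on the bench, I left the bottle, timer and petri dish alone, and hand-in returned no verdict.

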